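Set and start the curing timer

TASK

The castings are poured, so set the curing timer: with a fingertip, flick the edge of its toothed thumbwheel forward (counter-clockwise seen from above) click by click until the metal rib points straight at the fixed pointer behind the wheel, without clicking past it. Only when it is set there, press the round start button down and let it spring back. Push gently, and pick up or move none of the things standing around.

Things in the scene. Friction and masses are not known exactly. Their poses are not given: they have to be found in the camera images.
- timer: Curing timer: flat white box fixed to the table. Origin on the table under the wheel's axis; own x points from its front to its rear, y to its left, z up. In that frame the box spans x -32 to 123, y -80 to 175, top 50 mm above the table; the wheel lies on it, overhanging the front by 34 mm. A fixed upright fin (the pointer) 6 mm thick, 26 mm tall stands on the top at y 0, x 71 to 113 (mm).
- wheel_centre (a point): Centre of the black thumbwheel, on its upright axis, 63 mm above the table. The wheel lies flat, 54 to 72 mm above the table: hub radius 38 mm; eight radial teeth, 8 mm thick, full height, 45 degrees apart, reach to radius 66 mm; gaps 21 mm wide at the hub, 42 mm at the tips. At rest in a click a tooth points straight to the timer's front (own -x) and one to its rear.
- rib_tip (a point): Outer end of the flat metal rib on top of the wheel (6 mm wide, 4 mm tall, from the axis out along one tooth), 65 mm from the axis, 76 mm above the table. It turns with the wheel.
- pointer_tip (a point): Front edge of the fixed pointer fin, 71 mm behind the wheel's axis (timer's own +x), 72 mm above the table. The dial is set when the rib points straight at it.
- dial (a joint): Wheel angle, rad, growing counter-clockwise from above (teeth at the front edge go to the timer's own -y). Clicks rest at multiples of 0.7854; rib at pointer: 3.927, the fifth. It starts at click 1, 2 or 3 (rarely balanced between two). End stops -0.15, 5.65. Up to 6 N at a tooth's tip turns it; past half a click it snaps on unless a finger blocks a tooth; released before that it springs back.
- start_top (a point): Centre of the top of the round white start button, 32 mm across, on the timer's top 124 mm to the left (own +y) of the wheel's axis. It is pressed straight down.
- start (a joint): Travel of the start button, m: 0 up, 0.006 fully down, which takes 5 N; it springs back.
- dish: Bystander: the cast stone dish, round, 86 mm across, 32 mm high. Origin: centre of its underside. Loose; leave it where it is.
- carton: Bystander: the small cardboard carton, 60 x 60 x 75 mm. Origin: centre of its underside. Loose; leave it where it is.
- jar: Bystander: the clear jar with a lid, 52 mm across, 70 mm high. Origin: centre of its underside. Loose; leave it where it is.
- sponge: Bystander: the sanding sponge, 70 x 45 x 30 mm. Origin: centre of its underside. Loose; leave it where it is.

How it is judged:
On the way, in this order (a step that is already met when the one before it is completed fails the run):
1. the wheel rests with its rib at the pointer (value of joint dial between 3.807 and 4.047 rad), for 0.3 s.
2. the start button is pressed down with the wheel still set (all of step 1 and value of joint start above 0.0045 m), for 0.05 s.
At the end, for the whole second after the job is handed in: The wheel rests at the click where its rib points at the pointer (within 0.12 rad), the start button has been pressed (by at least 4.5 mm) and is up again, and no loose thing has moved by 15 mm (all of step 1 and value of joint start below 0.0015 m and distance of each of dish, carton, jar, sponge from where it was at the start of the episode below 0.015 m); the robot touches nothing.
It fails at once if the wheel is clicked on past the pointer (value of joint dial above 4.427 rad).
It fails at once if the start button is pressed while the wheel is not set to the pointer (value of joint start above 0.0035 m and not (value of joint dial between 3.807 and 4.047 rad)).
It fails at once if the wheel or the button is pushed roughly (over 60 N) (contact force between any of the arm, the fingers and timer above 60 N).
It fails at once if one of the loose things is moved, lifted or knocked (over 15 mm) (distance of any of dish, carton, jar, sponge from where it was at the start of the episode above 0.015 m).
It also fails if it takes over 64 s, if anything falls off the work surface, if the arm or the gripper's body presses on something with over 40 N, if the wrist force passes 120 N, or if a joint passes its speed limit or range.

ROBOT

A 6-joint arm with a two-finger parallel gripper is mounted at the origin on the work surface. World frame = base frame: x ahead of the robot, y to its left, z up, the work surface at z = 0. Lengths are in m, angles in rad, forces in N, time in s.
With the tool pointing down it reaches from about 0.4 to 0.925 m from the base axis. Payload 12.5 kg.
Tool frame: the origin (TCP) lies at the very end of the fingers, on their centre line; the grasp point (between the pads) lies 19 mm behind it; x points along the fingers, y is the direction in which the jaws open and shut, and the axes are right-handed (so a half turn about x gives the same grasp; the last joint's range is limited). The gripper opens to 95 mm and grips with 3 to 60 N. Pads are 20 mm wide; open, the fingers measure 119 mm over their backs; the gripper's body (75 mm by 180 mm) begins 59 mm behind the grasp point.
Start: joints at [1.128, 0.491, 1.559, -0, 1.092, -0.106], TCP at [0.207, 0.59, 0.215] pointing down, gripper open.
Joint ranges: [-3.1, 3.1], [-0.84, 2.19], [0.05, 2.79], [-1.13, 4.28], [0.06, 2.93], [-2.69, 2.69]. Speed limits (rad/s): [2.22, 2.22, 2.79, 3.14, 3.14, 3.14].

INTERFACE

Orientations are given as a 3x3 rotation matrix whose columns are the frame's x, y, z axes.
In Python, from workcell import arm, claw, get_obs, imaging, workorder gives the robot as it stands. Calls block until the motion is done:
- arm.movep(position, orientation): joint-space move of the TCP to a pose.
- arm.movel(position, rot=None, speed=0.15, max_force=None): straight line of the TCP; rot=None keeps the orientation; speed is the mean speed in m/s. With max_force (N) it stops when the force on the tool has changed by that much, and returns True; else False.
- arm.move_joints(angles): joint-space move.
- claw.move_gripper(opening, newtons=None): finger opening in m; newtons is the grip in N (None keeps the last); returns when the fingers have stopped.
- arm.hold(seconds).
- arm.solve_ik(position, orientation): joint angles nearest the present ones, or None.
- get_obs(): the state.
- imaging.grab_frame(name): name is "scene" or "top"; returns a dict with "color" (400x640x3 uint8, red, green, blue), "K" (3x3 intrinsics, pixels), "R" (3x3) and "t" (3): a world point X has camera coordinates R X + t. Camera axes: x right, y down, z forward; pixel columns grow to the right and rows downward; lengths in m; the calibration is good to about 2 mm. A picture is of the moment at which its call begins. There is no depth.
A pose or a line that the arm cannot do raises arm.MotionError and nothing moves.
- workorder.finish_job(): hands the job in, once; it reports no verdict.
The state is a dict: "t": time; "joint_positions": joint angles; "qvel": joint speeds; "joint_efforts": joint torques, N m; "tcp_pos": TCP position; "eef_rot": TCP orientation; "ft_force": force on the tool from outside, world axes, zero at the start; "moment": the same for the moment, N m; "width": finger opening in m.
Only numpy, scipy, OpenCV 4.12 (cv2) and the standard library are available. Lean on these libraries where they do the work, as an engineer would, in place of code of your own. Each camera call takes 0.05 s, during which the arm holds its last target.

## Working session

There is one attempt and no reset: what is moved stays moved. The work goes in short steps, each a Python script; the robot and the scene stay as the last script left them, time stands still between calls to the robot, and variables do not carry over. Pictures are saved under pics/ and viewed, and the job is handed in when it is done.

```bash
mkdir -p pics; ls; python3 - <<'E'
from workcell import arm, claw, get_obs, imaging
import cv2, numpy as np
o=get_obs(); print(o['t'],o['tcp_pos'],o['width'],o['ft_force']); print(np.round(o['eef_rot'],3))
for n in ('scene','top'):
    f=imaging.grab_frame(n); cv2.imwrite(f'pics/{n}0.png',f['color'][:,:,::-1]); np.savez(f'{n}0.npz',**{k:f[k] for k in('color','K','R','t')})
    print(n,f['K'].round(1).tolist(),f['R'].round(3).tolist(),f['t'].round(3))
E
```

```text
pics
0.0 [0.20642352 0.58964934 0.21405897] 0.09534803459807176 [0.74115042 0.29089695 0.61001946]
[[-0.     0.331  0.944]
 [-0.001  0.944 -0.331]
 [-1.    -0.001 -0.   ]]
scene [[432.9, 0.0, 322.5], [0.0, 432.9, 201.8], [0.0, 0.0, 1.0]] [[0.885, 0.466, -0.01], [0.364, -0.703, -0.611], [-0.292, 0.537, -0.791]] [-0.592 -0.149  1.36 ]
top [[447.8, 0.0, 312.6], [0.0, 447.8, 197.7], [0.0, 0.0, 1.0]] [[0.056, -0.998, 0.006], [-0.974, -0.056, -0.22], [0.22, 0.007, -0.975]] [0.018 0.641 0.938]
```

View pics/scene0.png

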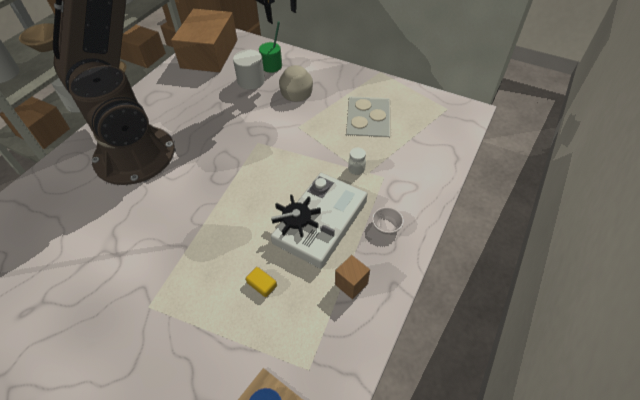

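View pics/top0.png

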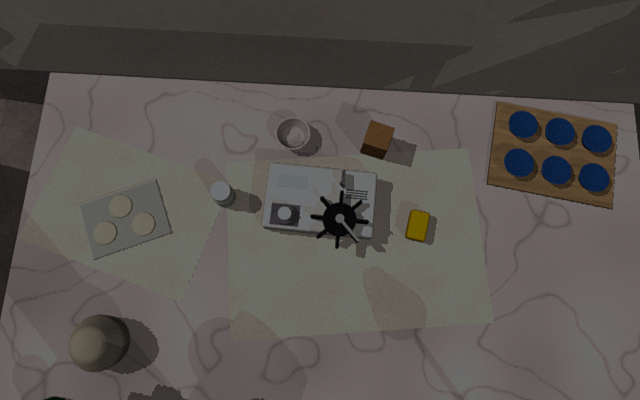

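The top view shows the wheel near (340,219), the rib pointing down and right to about (356,241), the pointer near (348,180) and the button near (285,213). I'll zoom in next.

```bash
python3 - <<'E'
import cv2,numpy as np
for n,(x0,y0,x1,y1) in dict(top=(250,150,390,255),scene=(255,160,395,265)).items():
    im=np.load(n+'0.npz')['color'][y0:y1,x0:x1,::-1]
    cv2.imwrite(f'pics/{n}z0.png',cv2.resize(im,None,fx=5.6,fy=5.6,interpolation=cv2.INTER_CUBIC))
E
```

```text
(no output)
```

View pics/topz0.png

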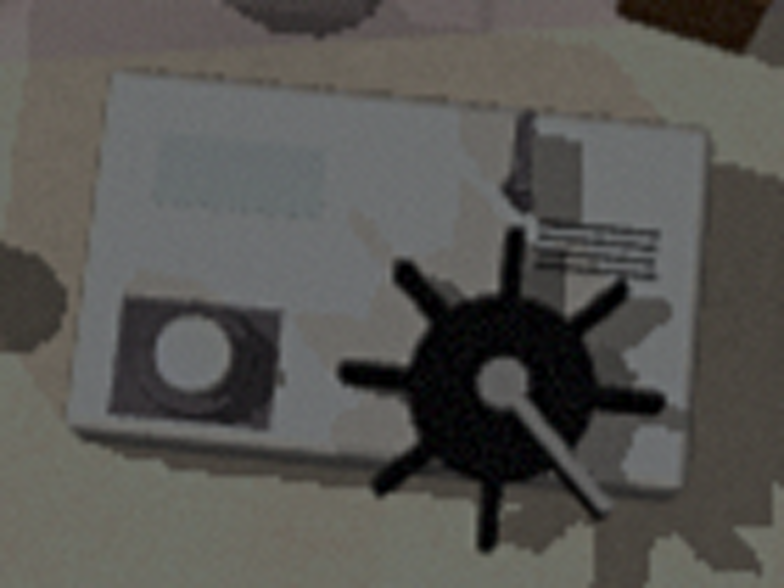

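View pics/scenez0.png

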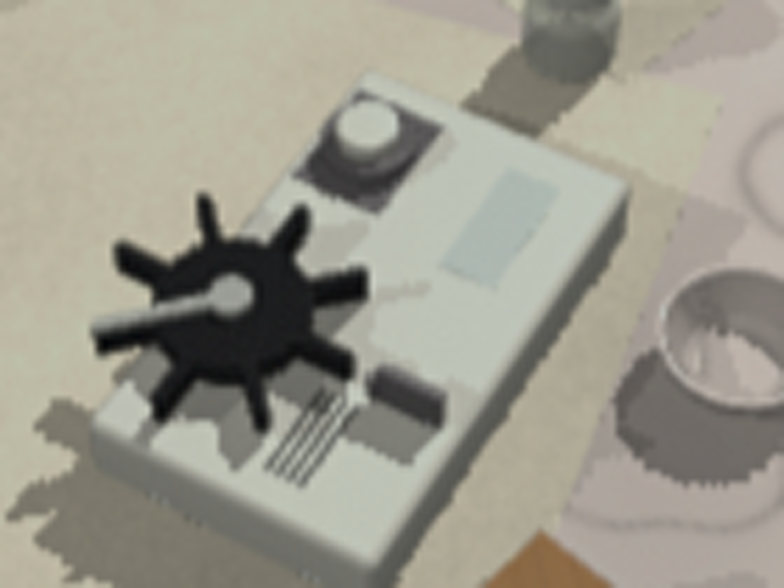

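Rib direction in the timer's frame is about −135°, so the dial is at click 2 and needs three clicks. Next I'll measure the geometry.

```bash
cat > h.py <<'E'
import numpy as np,cv2
def ray(f,uv,z):
    uv=np.atleast_2d(uv).astype(float); d=np.c_[uv,np.ones(len(uv))]@np.linalg.inv(f['K']).T@f['R']
    c=-f['R'].T@f['t']; return c+d*((z-c[2])/d[:,2])[:,None]
def tri(fs,uvs):
    A=np.zeros((3,3));b=np.zeros(3)
    for f,uv in zip(fs,uvs):
        c=-f['R'].T@f['t']; d=f['R'].T@np.linalg.inv(f['K'])@np.array([*uv,1]); d/=np.linalg.norm(d)
        P=np.eye(3)-np.outer(d,d);A+=P;b+=P@c
    return np.linalg.solve(A,b)
def wheel(f,box,thr):
    x0,y0,x1,y1=box; g=f['color'].max(2)
    m=np.zeros(g.shape,np.uint8); m[y0:y1,x0:x1]=(g[y0:y1,x0:x1]<thr)
    n,l,s,c=cv2.connectedComponentsWithStats(m); i=1+s[1:,4].argmax(); m=(l==i).astype(np.uint8)
    return m
E
cat > m.py <<'E'
from h import *
T=np.load('top0.npz');S=np.load('scene0.npz')
for f,box,thr in((T,(295,175,380,260),22),(S,(265,185,330,245),40)):
    m=wheel(f,box,thr); ys,xs=np.nonzero(m); P=ray(f,np.c_[xs,ys],.072)[:,:2]
    (c,r)=cv2.minEnclosingCircle(P.astype(np.float32)*1000); print('n',len(P),'encl',c,r)
    c=np.array(c)/1000
    for _ in range(6):  # refine centre: mean of hub pixels
        d=np.linalg.norm(P-c,axis=1); 
        o=P[(d>.045)]-c; a=np.arctan2(o[:,1],o[:,0]); 
    ph=np.angle(np.exp(8j*a).mean())/8; print('tooth phase deg mod45',np.degrees(ph), 'hub mean',P[d<.036].mean(0))
def blob(f,box,cond):
    x0,y0,x1,y1=box; m=cond(f['color'][y0:y1,x0:x1].astype(int)).astype(np.uint8)
    n,l,s,c=cv2.connectedComponentsWithStats(m); i=1+s[1:,4].argmax(); return c[i]+[x0,y0], s[i,4]
bt=blob(T,(273,204,300,225),lambda c:c.min(2)>85); bs=blob(S,(312,177,329,188),lambda c:c.min(2)>160)
print('button',bt,bs,tri((T,S),(bt[0],bs[0])), ray(T,bt[0],.062), ray(S,bs[0],.062))
E
python3 m.py
```

```text
n 987 encl (593.758544921875, -7.7639079093933105) 64.17764282226562
tooth phase deg mod45 -2.845235935412643 hub mean [ 0.59439022 -0.0066915 ]
n 678 encl (599.6846923828125, -13.73198127746582) 65.72820281982422
tooth phase deg mod45 -2.6104290389203912 hub mean [ 0.6034129  -0.01473863]
button (array([283.88148148, 212.68888889]), np.int32(135)) (array([321.22666667, 181.01333333]), np.int32(75)) [0.60225069 0.11764715 0.07210047] [[0.6024834  0.11693562 0.062     ]] [[0.59954017 0.12688556 0.062     ]]
```

```bash
cat >> m.py <<'E'
print('---')
ct=np.array([503,383])/5.6+[250,150]-.4; cs=np.array([233,293])/5.6+[255,160]-.4
print('cap',tri((T,S),(ct,cs)),ray(T,ct,.078),ray(S,cs,.078))
z=lambda u,o:np.array(u)/5.6+o-.4
ot=np.array([250,150]);os=np.array([255,160])
for n,h,a,b in(('ribtip',.076,(604,510),(96,327)),('ptrtop-front',.076,(519,200),(372,370)),('box rl',.05,(112,73),(630,188)),('box fl',.05,(72,432),(366,72)),('box rr',.05,(706,128),(366,560)),('box fr',.05,(686,490),(95,430))):
    print(n,tri((T,S),(z(a,ot),z(b,os))).round(4),ray(T,z(a,ot),h).round(4),ray(S,z(b,os),h).round(4))
E
python3 m.py | sed -n '/---/,$p'
```

```text
---
cap [ 0.59588694 -0.00715925  0.07589606] [[ 0.59454296 -0.00787676  0.078     ]] [[ 0.59765459 -0.00752812  0.078     ]]
ribtip [ 0.5478 -0.0497  0.0711] [[ 0.5466 -0.0497  0.076 ]] [[ 0.5507 -0.052   0.076 ]]
ptrtop-front [ 0.6719 -0.0114  0.0699] [[ 0.6701 -0.0113  0.076 ]] [[ 0.6742 -0.0149  0.076 ]]
box rl [0.7248 0.1608 0.0418] [[0.7218 0.1595 0.05  ]] [[0.7274 0.155  0.05  ]]
box fl [0.5722 0.1661 0.0434] [[0.5696 0.164  0.05  ]] [[0.5764 0.1626 0.05  ]]
box rr [ 0.7113 -0.0897  0.051 ] [[ 0.7122 -0.0894  0.05  ]] [[ 0.7105 -0.0898  0.05  ]]
box fr [ 0.5632 -0.0844  0.0417] [[ 0.5601 -0.0851  0.05  ]] [[ 0.5687 -0.0868  0.05  ]]
```

```bash
cat >> h.py <<'E'
C=np.array([.596,-.009]); yaw=np.radians(-2.3)
ex=np.array([np.cos(yaw),np.sin(yaw)]); ey=np.array([-ex[1],ex[0]])
def W(x,y,z): return np.r_[C+ex*x/1000+ey*y/1000,z]
Rt=np.c_[[0,0,-1.],np.r_[ey,0],np.cross([0,0,-1.],np.r_[ey,0])]
def snap(name):
    from workcell import imaging
    out=[]
    for n,(x0,y0,x1,y1) in dict(top=(250,150,390,255),scene=(255,160,395,265)).items():
        im=imaging.grab_frame(n)['color'][y0:y1,x0:x1,::-1]
        out.append(cv2.resize(im,None,fx=2.85,fy=2.85,interpolation=cv2.INTER_CUBIC))
    cv2.imwrite(f'pics/{name}.png',np.hstack(out))
E
python3 - <<'E'
from h import *
from workcell import arm,claw,get_obs
claw.move_gripper(0,20)
arm.movep(W(-100,22,.15),Rt)
arm.movel(W(-100,22,.055))
o=get_obs();print(o['t'],o['tcp_pos'],o['width'],W(-100,22,.055),o['ft_force']);snap('a1')
E
```

```text
4.7 [0.49724652 0.01712615 0.05546254] 0.00022448742821427022 [0.49696346 0.01699546 0.055     ] [-0.48936965 -0.14719262  0.95244975]
```

View pics/a1.png

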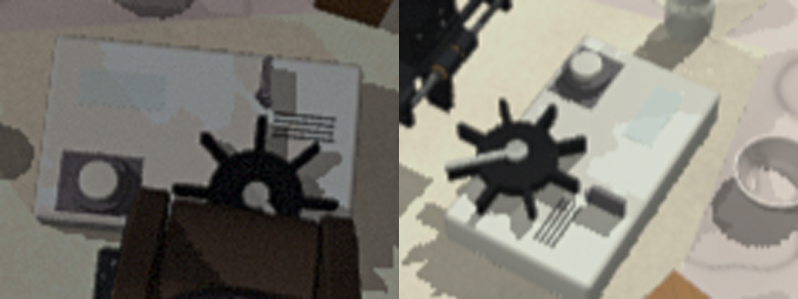

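The gripper hides the wheel's front in the top view, but the scene view is clear, with the rib still at click 2. First flick:

```bash
cat > flick.py <<'E'
from h import *
import sys
from workcell import arm,claw,get_obs
f=lambda:np.round(get_obs()['ft_force'],1).tolist()
def flick(name):
    arm.movel(W(-100,22,.055),speed=.12)
    print('in',arm.movel(W(-57,22,.055),speed=.06,max_force=10),f())
    for y in (10,0,-8,-14):
        print(y,arm.movel(W(-57,y,.055),speed=.04,max_force=20),f())
    print('out',arm.movel(W(-100,-14,.055),speed=.1,max_force=20),f())
    arm.hold(.2); snap(name); print(get_obs()['t'])
flick(sys.argv[1])
E
python3 flick.py b1
```

```text
in False [1.2, -0.2, 0.3]
10 False [-0.6, 4.5, 0.6]
0 False [0.8, 0.8, 0.3]
-8 False [-0.0, -4.4, -0.6]
-14 False [1.3, 0.3, -0.3]
out False [-0.2, 0.4, -0.2]
8.3
```

View pics/b1.png

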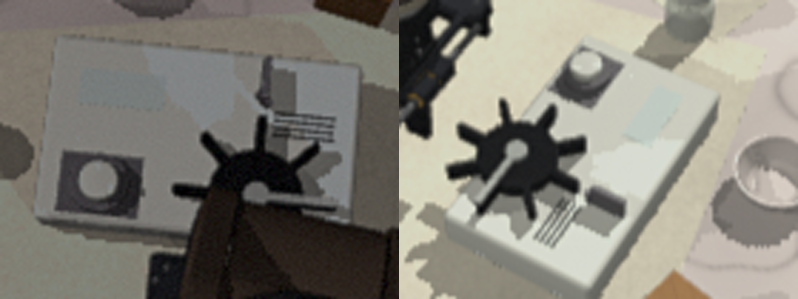

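The rib now points to timer-right in both views: it has advanced exactly one click, to click 3. Next click.

```bash
python3 flick.py b2
```

```text
in False [-0.5, 0.0, -0.5]
10 False [-1.7, 4.9, 0.9]
0 False [-0.6, 1.8, 0.8]
-8 False [0.4, -4.3, -1.1]
-14 False [-0.5, -0.9, -0.0]
out False [0.4, -0.7, 0.5]
12.0
```

View pics/b2.png

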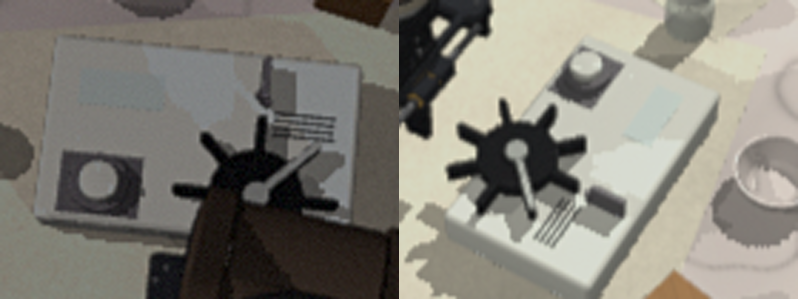

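The rib is at rear-right (top crop about (320,145)), which is click 4, one short of the pointer. One last flick.

```bash
python3 flick.py b3
```

```text
in False [-0.2, 0.4, 0.1]
10 False [-0.9, 6.1, 1.5]
0 False [0.4, 1.7, 0.5]
-8 False [0.4, -5.2, -1.8]
-14 False [-0.2, -0.1, 0.4]
out False [0.2, -0.6, 0.4]
15.7
```

View pics/b3.png

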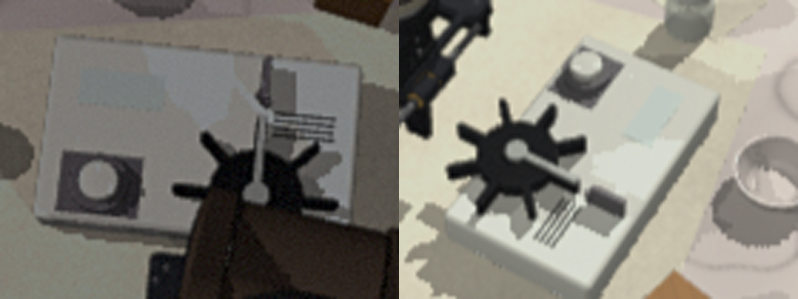

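The rib lines up with the pointer in both views (top crop: rib tip about (262,120), fin at (266,80)). Now press the start button.

```bash
python3 - <<'E'
from h import *
from workcell import arm,get_obs
f=lambda:(np.round(get_obs()['ft_force'],1).tolist(),round(get_obs()['tcp_pos'][2],4))
arm.movel(W(-100,-14,.13),speed=.15)
arm.movep(W(0,124,.13),Rt)
arm.movel(W(0,124,.085),speed=.1); print(f())
print(arm.movel(W(0,124,.053),speed=.015,max_force=12),f())
arm.hold(.3); print(f())
snap('c1')
arm.movel(W(0,124,.13),speed=.06); 
arm.movep(W(-130,60,.2),Rt); arm.hold(.2); print(f(),get_obs()['t']); snap('c2')
E
```

```text
([0.8, 0.4, 0.6], np.float64(0.0853))
True ([-1.6, -0.3, 6.6], np.float64(0.0663))
([-1.5, -1.0, 8.3], np.float64(0.0663))
([0.3, -0.1, 0.3], np.float64(0.1991)) 21.4583
```

View pics/c1.png

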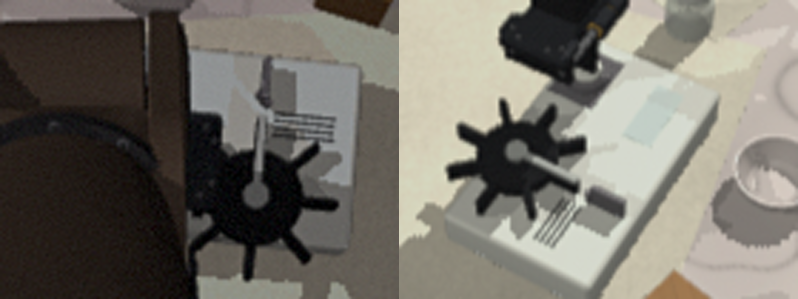

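View pics/c2.png

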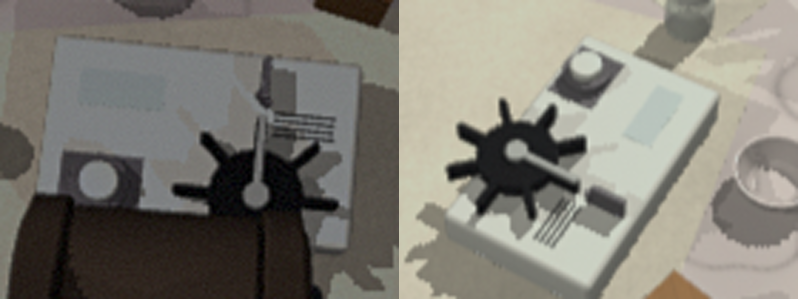

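The wheel is still set and the button is up. The hold force of 8.3 N exceeds the 5 N needed. I'll press once more in small steps to confirm the travel.

```bash
python3 - <<'E'
from h import *
from workcell import arm,get_obs
arm.movep(W(0,124,.13),Rt); arm.movel(W(0,124,.078),speed=.1); arm.hold(.2)
for z in np.arange(.076,.0635,-.001):
    s=arm.movel(W(0,124,z),speed=.02,max_force=15); arm.hold(.1); o=get_obs(); print(round(z,4),o['tcp_pos'][2].round(4),o['ft_force'][2].round(1),s)
    if o['ft_force'][2]>15: break
arm.hold(.2); arm.movel(W(0,124,.13),speed=.06); arm.movep(W(-130,60,.25),Rt)
arm.hold(.3); snap('d1'); print(get_obs()['t'])
from workcell import imaging
cv2.imwrite('pics/d2.png',imaging.grab_frame('scene')['color'][:,:,::-1])
E
```

```text
0.076 0.076 -0.3 False
0.075 0.075 0.0 False
0.074 0.074 0.0 False
0.073 0.073 -0.2 False
0.072 0.0721 2.2 False
0.071 0.0711 1.2 False
0.07 0.0701 1.5 False
0.069 0.0691 2.3 False
0.068 0.068 4.3 False
0.067 0.0671 4.5 False
0.066 0.0663 6.7 False
0.065 0.0661 15.6 False
29.9167
```

View pics/d1.png

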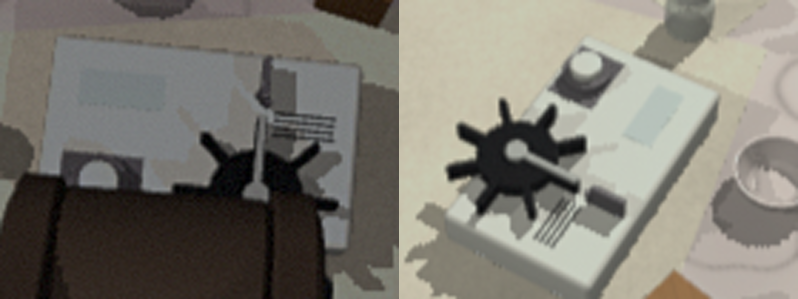

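View pics/d2.png

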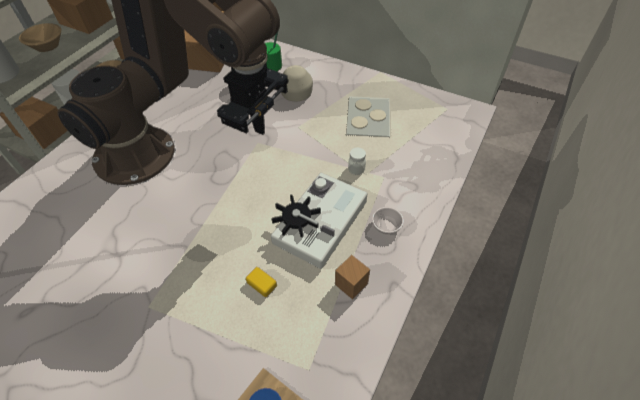

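The press went from 72.1 mm to a hard stop at 66.1 mm, which is the full 6 mm of travel. The rib is at the pointer, the button is up, the bystanders sit at their original pixels, and the arm is clear.

```bash
python3 -c "
from workcell import workorder;print(workorder.finish_job())"
```

```text
the job is handed in; nothing more can be done
None
```

The timer is set and started, and I handed the job in at about 30 s of the 64 s allowed; the hand-in reports no verdict.

- **Wheel:** It started at click 2. I flicked it forward one click at a time with the closed fingertips, three flicks with about 6 N read on the tool. After each flick I checked both camera views. The rib now lines up with the pointer and was not clicked past it.
- **Start button:** I pressed it with the wheel set, stopping at about 8 N. I then pressed it a second time in small steps to confirm the travel: it went down 6.0 mm (72.1 to 66.1 mm height) to a hard stop at about 16 N.
- **Last checks:** The final pictures show the rib at the pointer, the button up, the arm clear, and the dish, carton, jar and sponge where they started by eye.
- **Disagreements:** The two cameras differed by 3–6 mm on the timer's position, so I used a mean of the two. Contact points fitted it.

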